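# Pulse the tint mixer

### The job

Pick up the closed mixing cup with the pink lid and set it fully down into the socket on top of the tint mixer, its white pointers in line with the white entry marks. Then turn it clockwise against the spring until the pointers stand at the green pulse marks, half-way to the lock, and keep holding it there: do not let it go on and click into the lock at the red marks, and finish with the cup still in the gripper, because it springs back when let go. Leave the other things on the counter where they are.

Things in the scene. Friction and masses are not known exactly. Their poses are not given: they have to be found in the camera images.
- cup: Mixing cup, 61 mm across, 142 tall, 0.17 kg, loose: dark foot band 60 mm across (0 to 36 mm up), clear wall, whisk inside, fixed pink lid (65 mm across, top 112 up). Origin: centre of underside, z up. Along its x axis, at +x and -x: two white bayonet lugs (12 wide, out to 38.5 mm from the axis, 1.5 to 8 mm up) and two white pointers above them. Same after half a turn.
- cup_grip (a point): Middle of the pink bar grip on the cup's lid, 127 mm above the cup's underside, on its axis; axes as the cup's. The bar runs along x: 48 mm long, 14 mm wide (y), rising from the lid's top at 112 mm to 142 mm above the underside. White ticks along its top show x.
- mixer: Cordless tint mixer, fixed to the counter: squat dark body, 140 mm across; on top a grey collar, 98 mm outside diameter, rim 80 mm above the counter. Origin: centre of underside; z up. Coloured marks on the rim, each on both sides: white at +x and -x (entry slots), green = pulse, 0.65 rad clockwise (seen from above) from white; red = lock, 1.30 rad clockwise. Green lamp at its -x front.
- mixer_seat (a point): Centre of the flat seat in the mixer's socket, 62 mm above the counter, where the cup's underside rests when fully down; axes as the mixer's. Lip above it: underside 10.5 mm, top 18 mm over the seat, bore 64 mm, bevelled mouth, broken at +x and -x by entry slots about 20 mm wide, out to 41 mm from the axis; lugs pass with about 0.11 rad to spare either way, then turn under the lip.
- green_mark (a point): The green pulse mark on the collar's rim on the mixer's -x side, 42 mm from the axis, 18 mm over the seat: a cup pointer stands over it when the cup is turned 0.65 rad clockwise from the entry.
- pulse_ring (a joint): Sprung ring under the lip, rad: 0 at rest, grows as the lugs push it clockwise, stop at 1.25. Reads the cup's turn less about 0.12 of free play: about 0.53 at green. Pushes back 0.10 N m at rest, 0.17 at green, 0.25 at the stop, and turns the cup back if let go. From about 0.78 a sprung pawl adds resistance (0.35 N m in all to pass); at about 1.19 it clicks in behind a lug and locks.
- dye_bowl: Bystander: black tint bowl with a side grip, 124 x 144 x 63 mm. Origin near the middle of its underside.
- tint_brush: Bystander: black tint brush with a pointed tail, 48 x 210 x 8 mm, lying flat.
- dye_tube_a: Bystander: dye tube with a blue cap, 51 x 161 x 38 mm, lying.
- dye_tube_b: Bystander: white dye tube, 47 x 151 x 31 mm, lying in front of the basin.
- developer_a: Bystander: small white developer bottle with a pointed nozzle and a yellow band, 36 mm across, 126 mm tall.
- developer_b: Bystander: small white developer bottle with a pointed nozzle and a purple band, 36 mm across, 124 mm tall.
- clip_a: Bystander: purple hair clip, 96 mm long, lying in front of the basin.

How it is judged:
By the outcome, as a careful person would: the job done as asked, in the order asked, and still so for the second after the job is handed in, while the arm keeps its last pose, push and grip.
It also fails if it takes over 45 s, if anything falls off the work surface, if the arm or the gripper's body presses on something with over 40 N, if the wrist force passes 120 N, or if a joint passes its speed limit or range.

### The arm

A 7-joint arm with a two-finger parallel gripper is mounted at the origin on a cart in front of the work surface, level with it; the furniture and walls round the work are solid. World frame = base frame: x ahead of the robot, y to its left, z up, the work surface at z = 0. Lengths are in m, angles in rad, forces in N, time in s.
With the tool pointing down it reaches from about 0.425 to 0.95 m from the base axis. Payload 4.7 kg.
Tool frame: the origin (TCP) lies midway between the tips of the shut fingers; the grasp point (between the pads) lies 19 mm behind it; z points along the fingers, y is the line along which they close (so a half turn about z gives the same grasp; the last joint's range is limited). The gripper opens to 85 mm and grips with 20 to 120 N. Pads are 22 mm wide; open, the fingers measure 114 mm over their backs; the gripper's body (76 mm by 85 mm) begins 54 mm behind the grasp point. The pads swing forward as they close: fully open they stand 13 mm farther back than shut.
Start: joints at [-1.27, 0.469, -0.049, 1.532, 0.024, 1.141, -0.082], TCP at [0.219, 0.639, 0.231] pointing down, gripper open.
Joint ranges: [-2.59, 2.59], [-0.33, 1.99], [-1.39, 1.29], [0.1, 2.45], [-1.04, 4.18], [0.21, 1.99], [-2.66, 2.66]. Speed limits (rad/s): [2.57, 2.57, 3.14, 3.14, 3.14, 3.14, 3.14].

### API

Orientations are given as a 3x3 rotation matrix whose columns are the frame's x, y, z axes.
In Python, from rig import arm, telemetry, viewer, finish_job, spotter gives the robot as it stands. Calls block until the motion is done:
- arm.movep(position, orientation): joint-space move of the TCP to a pose.
- arm.move_l(position, attitude=None, feed=0.15, until_force=None): straight line of the TCP; attitude=None keeps the orientation; feed is the mean speed in m/s. With until_force (N) it stops when the force on the tool has changed by that much, and returns True; else False.
- arm.move_joints(angles): joint-space move.
- arm.command_gripper(opening, newtons=None): finger opening in m; newtons is the grip in N (None keeps the last); returns when the fingers have stopped.
- arm.sleep(seconds).
- arm.inverse_kinematics(position, orientation): joint angles nearest the present ones, or None.
- telemetry.sense(): the state.
- viewer.camera(name): name is "scene" or "side" or "wrist"; returns (picture, depth): 384x512x3 uint8, red, green, blue; 384x512 float32, m along the optical axis (not along the pixel's ray), 0 where there is no reading.
- viewer.camera_params(name): a dict with "K" (3x3 intrinsics, pixels), "position" and "rotation" of the camera in the world; the wrist camera has in their place "tool_from_camera" (4x4, takes a point from camera to tool coordinates, whose origin is the TCP and whose axes are the flange's). Camera axes: x right, y down, z forward; pixel columns grow to the right and rows downward; lengths in m; the calibration is good to about 2 mm. A picture is of the moment at which its call begins: read the wrist's pose just before it. camera_params takes no time and is no camera call.
A pose or a line that the arm cannot do raises arm.Unreachable and nothing moves.
- finish_job(): hands the job in; it is judged then, once.
Trained networks look in the newest picture that a camera, given by its name, has taken for a name from the list of things; names that differ only in an ending like _2 or _b are one class to them, and where a whole thing is asked for, a point or a joint stands for the part that bears it (a point fixed in the world has none). Each returns a list of dicts, best first, with "score" (0 to 1); they miss things now and then, are a little off and sometimes report something else, mostly with a low value. They report only what shows in the picture. A call takes as long as a camera call.
- spotter.spot_in(camera, name): "position" ([x, y, z] in m, in world coordinates, good to about 4 mm: the middle of the surface that is visible of it).
- spotter.regions_of(camera, name): "region" (384x512 bool, what is visible of it).
- spotter.tip_of(camera, name): "position" ([x, y, z] in m, in world coordinates, good to about 4 mm: a listed point, or the origin of a listed thing).
The state is a dict: "time_s": time; "joint_pos": joint angles; "qd": joint speeds; "joint_efforts": joint torques, N m; "position": TCP position; "tcp_rot": TCP orientation; "wrist_force": force on the tool from outside, world axes, zero at the start; "ft_torque": the same for the moment, N m; "finger_gap": finger opening in m; "gripper_force": force on a finger pad.
Only numpy, scipy, OpenCV 4.12 (cv2) and the standard library are available. Lean on these libraries where they do the work, as an engineer would, in place of code of your own. Each camera call takes 0.05 s, during which the arm holds its last target. There are 200 camera calls.

## Working session

There is one attempt and no reset: what is moved stays moved. The work goes in short steps, each a Python script; the robot and the scene stay as the last script left them, time stands still between calls to the robot, and variables do not carry over. Pictures are saved under pics/ and viewed, at most 10 in all, crops included, and the job is handed in when it is done.

```bash
ls; mkdir -p pics
python3 - <<'E'
from rig import arm, telemetry, viewer, spotter
import cv2, numpy as np
ims=[]
for c in ("scene","side"):
    im,d=viewer.camera(c); cv2.imwrite(f"pics/{c}0.png",im[:,:,::-1])
    p=viewer.camera_params(c); print(c,np.round(p["K"],1).tolist(),np.round(p["position"],3),np.round(p["rotation"],3).tolist())
    for n in ("cup","mixer","cup_grip","mixer_seat","green_mark"):
        for r in spotter.tip_of(c,n)[:2]: print(n,np.round(r["position"],4),round(r["score"],2))
s=telemetry.sense(); print(s["time_s"],s["position"],np.round(s["tcp_rot"],3).tolist())
print(viewer.camera_params("wrist"))
E
```

```text
pics
rig.py
scene [[387.8, 0.0, 253.6], [0.0, 387.8, 191.6], [0.0, 0.0, 1.0]] [-0.159 -0.769  0.874] [[0.659, -0.468, 0.589], [-0.752, -0.419, 0.509], [0.009, -0.779, -0.628]]
cup [ 0.4769 -0.3889  0.    ] 0.62
mixer [ 0.4675 -0.1876  0.0007] 0.95
cup_grip [ 0.4769 -0.3873  0.1263] 0.59
mixer_seat [ 0.4698 -0.1916  0.0615] 0.83
green_mark [ 0.4299 -0.1783  0.0834] 0.8
side [[426.8, 0.0, 259.2], [0.0, 426.8, 191.2], [0.0, 0.0, 1.0]] [0.894 0.826 0.976] [[-0.94, 0.222, -0.259], [0.341, 0.602, -0.722], [-0.004, -0.767, -0.641]]
cup [ 0.4769 -0.3872  0.0011] 0.97
mixer [ 0.4691 -0.1918 -0.0017] 0.79
cup_grip [ 0.4783 -0.3915  0.1271] 0.61
mixer_seat [ 0.4703 -0.1866  0.0635] 0.81
green_mark [ 0.4281 -0.1706  0.0832] 0.94
0.6 [0.2185325  0.63864823 0.23133506] [[-0.946, 0.324, -0.0], [0.324, 0.946, 0.0], [0.0, 0.0, -1.0]]
{'K': array([[336.25863835,   0.        , 256.53299354],
       [  0.        , 336.25863835, 193.29948396],
       [  0.        ,   0.        ,   1.        ]]), 'tool_from_camera': array([[ 1.59390461e-04, -9.49172039e-01, -3.14757710e-01,
         8.04890343e-02],
       [ 9.99999773e-01,  3.57258356e-04, -5.70944609e-04,
        -3.05263264e-04],
       [ 6.54374480e-04, -3.14757547e-01,  9.49171880e-01,
        -1.42212365e-01],
       [ 0.00000000e+00,  0.00000000e+00,  0.00000000e+00,
         1.00000000e+00]])}
```

View pics/scene0.png

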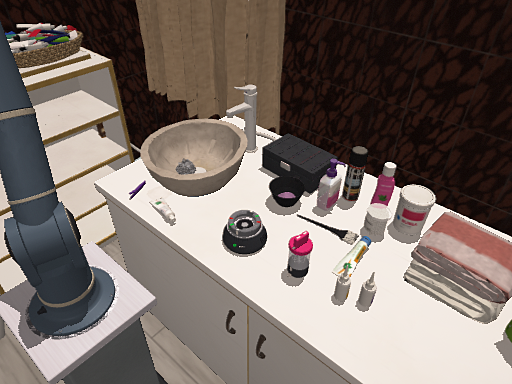

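View pics/side0.png

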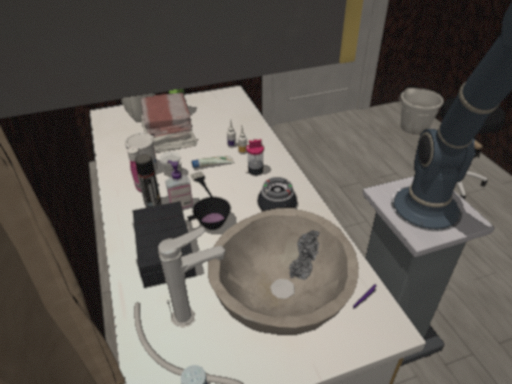

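```bash
cat > h.py <<'E'
from rig import arm, telemetry, viewer, finish_job, spotter
import numpy as np, cv2
def R(yaw):  # tool down, tool x at yaw
    c,s=np.cos(yaw),np.sin(yaw); return np.array([[c,s,0],[s,-c,0],[0,0,-1.]])
def wrist(name):
    s=telemetry.sense(); im,d=viewer.camera("wrist"); p=viewer.camera_params("wrist")
    T=np.eye(4); T[:3,:3]=s["tcp_rot"]; T[:3,3]=s["position"]; T=T@p["tool_from_camera"]
    np.savez(f"pics/{name}.npz",im=im,d=d,T=T,K=p["K"]); cv2.imwrite(f"pics/{name}.png",im[:,:,::-1]); return im,d,T,p["K"]
def onplane(uv,T,K,z):
    uv=np.atleast_2d(uv).astype(float); r=np.c_[(uv-K[:2,2])/np.array([K[0,0],K[1,1]]),np.ones(len(uv))]@T[:3,:3].T
    return T[:3,3]+r*((z-T[2,3])/r[:,2])[:,None]
def ray3d(uv,d,T,K):
    return (np.c_[(uv-K[:2,2])/K[0,0],np.ones(len(uv))]*d[:,None])@T[:3,:3].T+T[:3,3]
E
python3 - <<'E'
from h import *
s=telemetry.sense(); arm.move_l([0.2185,0.6386,0.40])
for k in range(12):
    y=k*np.pi/6
    print(round(y,2),[ (None if (q:=arm.inverse_kinematics(p,R(y))) is None else np.round(q[[0,6]],2).tolist()) for p in ([.47,-.29,.38],[.477,-.389,.13],[.469,-.19,.2])])
arm.movep([.47,-.29,.38],R(np.pi))
wrist("w1")
print(telemetry.sense()["time_s"],telemetry.sense()["position"])
E
```

```text
0.0 [[-0.39, -0.83], [-0.11, -0.28], [-0.45, -0.95]]
0.52 [[-0.31, -0.36], [-0.11, 0.24], [-0.46, -0.42]]
1.05 [[-0.23, 0.13], [-0.11, 0.77], [-0.45, 0.1]]
1.57 [[-0.18, 0.63], [-0.01, 1.15], [-0.44, 0.62]]
2.09 [[-0.25, 1.19], [0.23, 1.43], [-0.43, 1.13]]
2.62 [[-0.49, 1.89], [0.05, 2.13], [-0.45, 1.68]]
3.14 [[0.68, 2.0], [0.09, 2.61], [-0.58, 2.33]]
3.67 [[1.13, 2.4], [1.18, 2.28], [0.96, 2.13]]
4.19 [None, [-0.11, -2.37], [1.21, 2.45]]
4.71 [[-0.4, -2.39], [-0.11, -1.85], [-0.58, -2.39]]
5.24 [[-0.4, -1.87], [-0.11, -1.33], [-0.58, -1.87]]
5.76 [[-0.4, -1.35], [-0.11, -0.8], [-0.58, -1.34]]
5.2833 [ 0.47046404 -0.28930927  0.37995443]
```

View pics/w1.png

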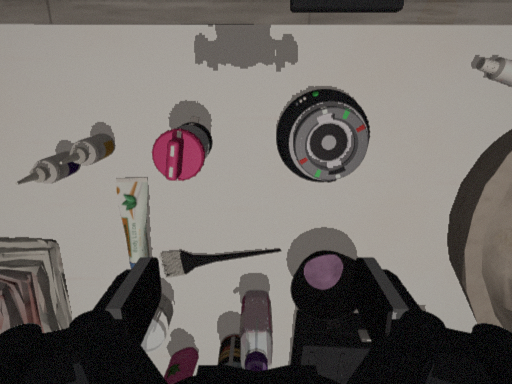

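```bash
cat > m.py <<'E'
from h import *
def circ(P):
    A=np.c_[2*P[:,:2],np.ones(len(P))]; x=np.linalg.lstsq(A,(P[:,:2]**2).sum(1),rcond=None)[0]; return x[:2],np.sqrt(x[2]+x[:2]@x[:2])
def cloud(n):
    f=np.load(f"pics/{n}.npz"); im,d,T,K=f["im"],f["d"],f["T"],f["K"]
    vv,uu=np.mgrid[:384,:512]; uv=np.c_[uu.ravel(),vv.ravel()]
    P=ray3d(uv,d.ravel().astype(float),T,K); P[d.ravel()==0]=9
    hsv=cv2.cvtColor(im,cv2.COLOR_RGB2HSV).reshape(-1,3).astype(int); return uv,P,hsv,T,K
def cup(n,c=(.477,-.389)):
    uv,P,h,T,K=cloud(n); near=np.hypot(*(P[:,:2]-c).T)<.05
    top=near&(P[:,2]>.134)&(P[:,2]<.16); lid=near&(abs(P[:,2]-.112)<.008)
    Q=P[top]; z=np.median(Q[:,2])
    r=cv2.minAreaRect((onplane(uv[top],T,K,z)[:,:2]*1e4).astype(np.float32))
    Q2=onplane(uv[top],T,K,z)[:,:2]; ev=np.linalg.eigh(np.cov(Q2.T))[1][:,1]
    tick=top&(h[:,1]<90)&(h[:,2]>150)
    out=dict(n=top.sum(),z=z,rect=(np.array(r[0])/1e4,np.array(r[1])/1e4),yaw=np.arctan2(ev[1],ev[0])%np.pi,lidz=np.median(P[lid,2]))
    pk=near&(P[:,2]>.1)&(h[:,1]>120)
    E=cv2.convexHull(uv[lid&pk].astype(np.float32))[:,0]; W=onplane(E,T,K,out["lidz"]); cc,rr=circ(W); out["lid"]=(cc,rr)
    if tick.sum()>4:
        t=onplane(uv[tick],T,K,z)[:,:2]; e=np.linalg.eigh(np.cov(t.T))[1][:,1]; out["tick"]=(tick.sum(),t.mean(0),np.arctan2(e[1],e[0])%np.pi)
    return out
def mixer(n,c=(.4695,-.19)):
    uv,P,h,T,K=cloud(n); r=np.hypot(*(P[:,:2]-c).T)
    ring=(r<.055)&(abs(P[:,2]-.08)<.006); z=np.median(P[ring,2])
    mask=np.zeros((384,512),np.uint8); mask.reshape(-1)[ring]=255
    cs=max(cv2.findContours(mask,cv2.RETR_EXTERNAL,cv2.CHAIN_APPROX_NONE)[0],key=len)[:,0]
    W=onplane(cv2.convexHull(cs.astype(np.float32))[:,0],T,K,z); cc,rr=circ(W); out=dict(z=z,c=cc,r=rr)
    W=onplane(uv,T,K,z)[:,:2]-cc; rw=np.hypot(*W.T); a=np.arctan2(W[:,1],W[:,0]); ok=ring&(rw>.034)&(rw<.048)
    S=h[:,1]; H=h[:,0]; V=h[:,2]
    for k,m,off in (("green",(S>110)&(abs(H-65)<20)&(V>90),.65),("red",(S>110)&((H<8)|(H>172))&(V>90),1.3),("white",(S<40)&(V>200),0)):
        m=m&ok; v=np.exp(2j*a[m]).mean() if m.any() else 0
        out[k]=(m.sum(),round(abs(v),3),(np.angle(v)/2+off)%np.pi, W[m&(W[:,0]<0)].mean(0) if m.any() else None,W[m&(W[:,0]>0)].mean(0) if m.any() else None)
    return out
def show(o):
    for k,v in o.items(): print(" ",k,[np.round(x,4) for x in v] if isinstance(v,tuple) else np.round(v,4))
E
cat > /tmp/a.py <<'E'
from m import *
show(cup("w1")); show(mixer("w1"))
E
PYTHONPATH=. python3 /tmp/a.py
python3 - <<'E'
from m import *
show(cup("w1")); show(mixer("w1"))
E
```

```text
n 501
  z 0.1411
  rect [array([ 0.4764, -0.3871]), array([0.0147, 0.0482])]
  yaw 2.9938
  lidz 0.1116
  lid [array([ 0.4759, -0.3869]), np.float64(0.0319)]
  tick [np.int64(77), array([ 0.478 , -0.3888]), np.float64(3.0076)]
  z 0.0794
  c [ 0.4681 -0.1919]
  r 0.049
  green [np.int64(59), np.float64(0.997), np.float64(0.2661), array([-0.0386,  0.0163]), array([ 0.0396, -0.0152])]
  red [np.int64(64), np.float64(0.997), np.float64(0.2653), array([-0.0214,  0.0371]), array([ 0.0218, -0.0354])]Traceback (most recent call last):
  File "<stdin>", line 2, in <module>
  File "m.py", line 35, in show
    for k,v in o.items(): print(" ",k,[np.round(x,4) for x in v] if isinstance(v,tuple) else np.round(v,4))
                                       ~~~~~~~~^^^^^
    return _wrapfunc(a, 'round', decimals=decimals, out=out)
    return _wrapit(obj, method, *args, **kwds)
    result = getattr(arr, method)(*args, **kwds)
TypeError: unsupported operand type(s) for *: 'NoneType' and 'float'
```

```bash
sed -i 's/if m.any() else None/if m.any() else np.nan/g' m.py
python3 - <<'E'
from m import *
arm.movep([.468,-.21,.31],R(0)); wrist("w2"); print(telemetry.sense()["time_s"])
arm.movep([.476,-.387,.30],R(-.14)); wrist("w3"); print(telemetry.sense()["time_s"])
for n in ("w1","w2"): show(mixer(n))
for n in ("w1","w3"): show(cup(n))
E
```

```text
8.0583
8.85
  z 0.0794
  c [ 0.4681 -0.1919]
  r 0.049
  green [np.int64(59), np.float64(0.997), np.float64(0.2661), array([-0.0386,  0.0163]), array([ 0.0396, -0.0152])]
  red [np.int64(64), np.float64(0.997), np.float64(0.2653), array([-0.0214,  0.0371]), array([ 0.0218, -0.0354])]
  white [np.int64(0), np.int64(0), np.float64(0.0), np.float64(nan), np.float64(nan)]
  z 0.0794
  c [ 0.4687 -0.1913]
  r 0.0488
  green [np.int64(85), np.float64(0.997), np.float64(0.2689), array([-0.0395,  0.0158]), array([ 0.0385, -0.0155])]
  red [np.int64(95), np.float64(0.997), np.float64(0.2656), array([-0.0219,  0.0365]), array([ 0.0213, -0.0361])]
  white [np.int64(0), np.int64(0), np.float64(0.0), np.float64(nan), np.float64(nan)]
  n 501
  z 0.1411
  rect [array([ 0.4764, -0.3871]), array([0.0147, 0.0482])]
  yaw 2.9938
  lidz 0.1116
  lid [array([ 0.4759, -0.3869]), np.float64(0.0319)]
  tick [np.int64(77), array([ 0.478 , -0.3888]), np.float64(3.0076)]
  n 734
  z 0.1411
  rect [array([ 0.4785, -0.3885]), array([0.0132, 0.0475])]
  yaw 3.0017
  lidz 0.1115
  lid [array([ 0.4788, -0.3886]), np.float64(0.0318)]
  tick [np.int64(131), array([ 0.4773, -0.3884]), np.float64(3.0068)]
```

View pics/w2.png

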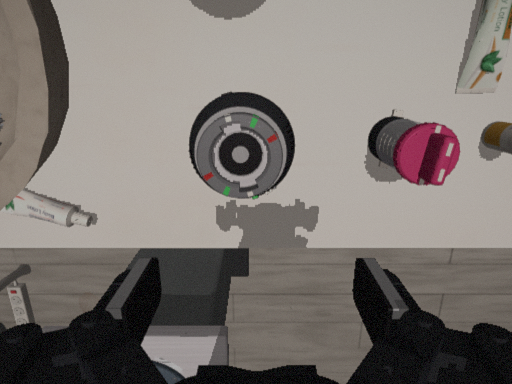

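View pics/w3.png

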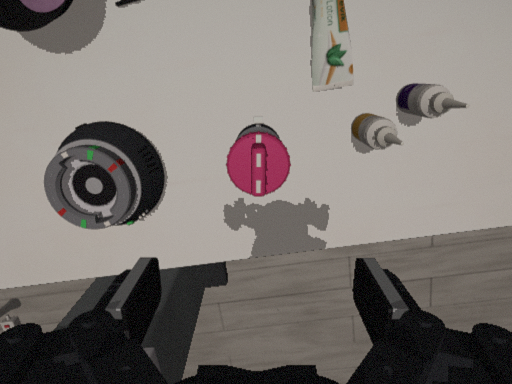

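Run:
```python
from m import *
c=[.4775,-.3880]; y=-.136
arm.command_gripper(.05,80)
arm.movep([*c,.20],R(y))
print("hit",arm.move_l([*c,.117],R(y),feed=.1,until_force=8), telemetry.sense()["position"])
arm.command_gripper(0,80)
s=telemetry.sense(); print(s["finger_gap"],s["gripper_force"],s["wrist_force"],s["position"])
arm.move_l([*c,.25],feed=.12)
s=telemetry.sense(); print(s["finger_gap"],s["gripper_force"],s["wrist_force"],s["time_s"])
wrist("w4")
arm.movep([.4684,-.1916,.25],R(.267)); arm.sleep(.2)
wrist("w5"); im,_=viewer.camera("scene"); cv2.imwrite("pics/s5.png",cv2.resize(im[150:300,170:370,::-1],(800,600),interpolation=cv2.INTER_CUBIC))
s=telemetry.sense(); print(s["position"],np.arctan2(s["tcp_rot"][1,0],s["tcp_rot"][0,0]),s["time_s"],s["wrist_force"],s["ft_torque"])
```

```text
hit False [ 0.47800982 -0.38841176  0.11778208]
0.012301213342212826 79.36412215232849 [-0.32465193  0.08750078  3.80295662] [ 0.47804547 -0.38821368  0.11778565]
0.012386455777717712 78.7883734703064 [ 0.59169681 -0.1850428  -1.18077605] 12.4333
[ 0.46839226 -0.19273555  0.24977731] 0.26480350840387323 13.5917 [-0.37852096 -0.71000074 -1.4266553 ] [ 0.00464339  0.00048791 -0.01215885]
```

View pics/s5.png

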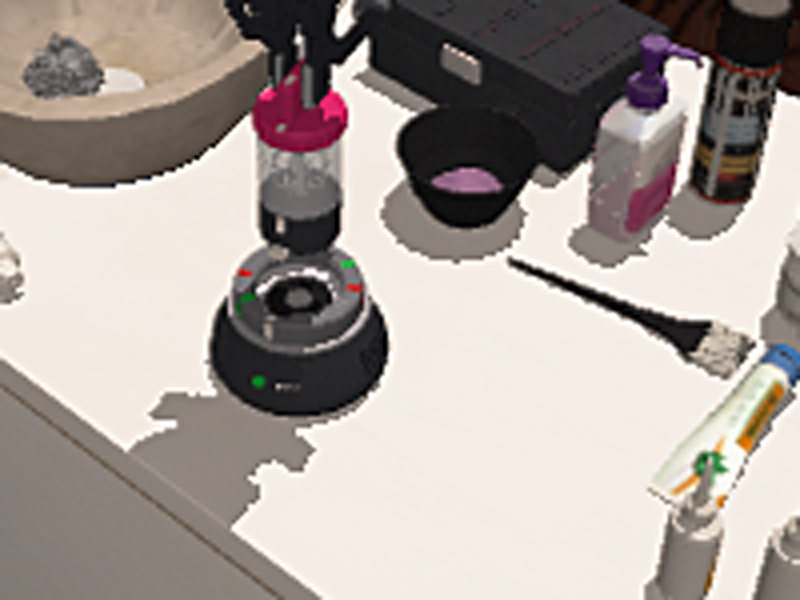

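View pics/w5.png

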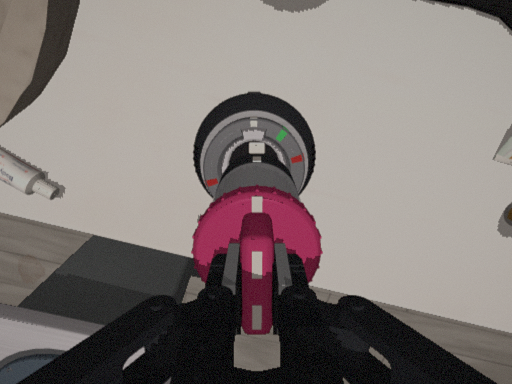

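Run:
```python
from m import *
for n in ("w4","w5"):
    uv,P,h,T,K=cloud(n); R5=T@np.linalg.inv(viewer.camera_params("wrist")["tool_from_camera"]); 
    Q=(P-R5[:3,3])@R5[:3,:3]
    pink=(h[:,1]>120)&((h[:,0]>160)|(h[:,0]<6))&(np.hypot(Q[:,0],Q[:,1])<.05)
    zl=.1115-.1178; lid=pink&(abs(Q[:,2]+zl)<.004)   # tool z down
    print(n,lid.sum(),np.median(Q[lid,2]))
    E=cv2.convexHull(uv[lid].astype(np.float32))[:,0]; W=(onplane(E,T,K,R5[2,3]-np.median(Q[lid,2]))-R5[:3,3])@R5[:3,:3]
    W=W[W[:,0]>-.01]; print(circ(W))
    tick=(h[:,1]<90)&(h[:,2]>130)&(np.hypot(Q[:,0],Q[:,1])<.03)&(Q[:,2]<-.02)&(Q[:,2]>-.03)&(abs(Q[:,1])<.006)
    lid_=uv[tick]; 
    if len(lid_): print("ticks",len(lid_),Q[tick].mean(0),Q[tick].min(0),Q[tick].max(0))
```

```text
w4 5457 0.0063318121381699165
(array([0.00142348, 0.00060189]), np.float64(0.03205346637165633))
ticks 209 [ 0.01352665  0.00049651 -0.02421453] [ 0.00838387 -0.00131768 -0.02595515] [ 0.01818332  0.00231676 -0.02256531]
w5 5481 0.006302294898177844
(array([0.00168231, 0.00047526]), np.float64(0.03201690091578389))
ticks 231 [ 0.0130533   0.00053653 -0.02428969] [ 0.0073293  -0.00130154 -0.02577223] [ 0.01823997  0.00232107 -0.0223697 ]
```

Run:
```python
from m import *
def st(k):
    s=telemetry.sense(); print(k,np.round(s["position"],4),"yaw",round(float(np.arctan2(s["tcp_rot"][1,0],s["tcp_rot"][0,0])),4),np.round(s["wrist_force"],1),np.round(s["ft_torque"],3),round(s["finger_gap"],4),s["time_s"])
y=.269
arm.move_l([.4682,-.1908,.212],R(y),feed=.06); arm.sleep(.2); st("above")
print(arm.move_l([.4682,-.1908,.177],R(y),feed=.025,until_force=12)); st("down"); arm.sleep(.2); st("settled")
wrist("w6")
```

```text
above [ 0.4685 -0.1909  0.2124] yaw 0.269 [-0.5 -0.3 -0.5] [0.019 0.04  0.005] 0.0126 14.575
True
down [ 0.4682 -0.1908  0.1797] yaw 0.269 [-1.2  0.5  3.7] [0.042 0.167 0.001] 0.0124 15.775
settled [ 0.4681 -0.1908  0.1797] yaw 0.269 [-1.6  0.8  6.2] [0.027 0.23  0.   ] 0.0126 15.975
```

Run:
```python
from m import *
def st(k):
    s=telemetry.sense(); print(k,np.round(s["position"],4),"yaw",round(float(np.arctan2(s["tcp_rot"][1,0],s["tcp_rot"][0,0])),4),np.round(s["wrist_force"],1),np.round(s["ft_torque"],3),round(s["finger_gap"],4),s["time_s"])
    return s
p=[.4682,-.1908,.1795]
for dy in (.08,.2,.35,.5,.6,.65):
    arm.move_l(p,R(.268-dy)); s=st(dy)
    if np.abs(s["wrist_force"]).max()>35: break
arm.sleep(.3); st("end"); wrist("w7")
im,_=viewer.camera("scene"); cv2.imwrite("pics/s7.png",cv2.resize(im[170:270,190:310,::-1],(720,600),interpolation=cv2.INTER_CUBIC))
```

```text
0.08 [ 0.4684 -0.1909  0.1797] yaw 0.1899 [ 0.7 -0.2  1.5] [-0.061 -0.004 -0.007] 0.0125 16.275
0.2 [ 0.4686 -0.1907  0.1797] yaw 0.0723 [0.6 0.7 2.9] [ 0.053 -0.044  0.056] 0.0128 16.5417
0.35 [ 0.4686 -0.1907  0.1797] yaw -0.0772 [-0.1  0.9  2.3] [ 0.081 -0.144  0.099] 0.0128 16.8417
0.5 [ 0.4685 -0.1908  0.1797] yaw -0.227 [1.3 0.3 3. ] [ 0.004 -0.167  0.139] 0.0122 17.1417
0.6 [ 0.4685 -0.1908  0.1797] yaw -0.3271 [0.3 1.1 3.5] [ 0.064 -0.227  0.115] 0.0123 17.3917
0.65 [ 0.4685 -0.1909  0.1797] yaw -0.3786 [ 1.4 -0.4  4.6] [ 0.034 -0.245  0.145] 0.0121 17.6417
end [ 0.4685 -0.1909  0.1797] yaw -0.3809 [1.2 1.  5.2] [-0.001 -0.24   0.192] 0.0125 17.9417
```

View pics/w7.png

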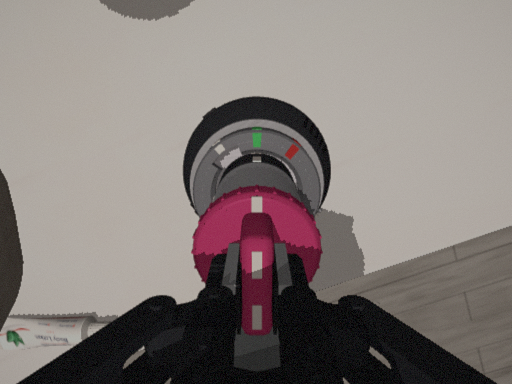

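View pics/s7.png

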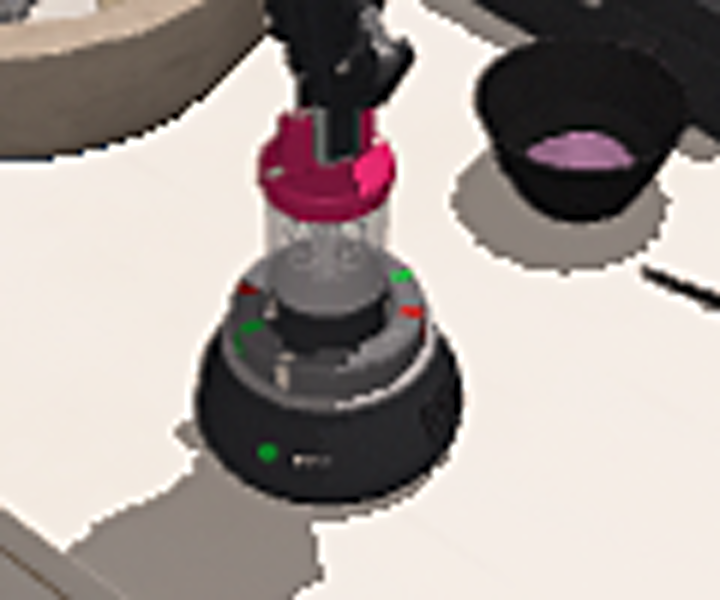

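The wrist view shows the cup's pointer (257,158) directly below the green mark (257,138), with red to the right at (292,151). The scene view shows the cup seated in the collar. The moment of about 0.19 N m matches the ring's expected push at green.

Run:
```python
from rig import finish_job
print(finish_job())
```

```text
the job is handed in; nothing more can be done
None
```

The cup is fully down in the mixer's socket, turned 0.65 rad clockwise to the green pulse marks, not locked, and still held in the gripper. The job was handed in at about 18 s.

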